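Turn the rotator's bay to the top and load the cassette

ROBOT

A 6-joint arm with a two-finger parallel gripper is mounted at the origin on a cart in front of the work surface, level with it; the furniture and walls round the work are solid. World frame = base frame: x ahead of the robot, y to its left, z up, the work surface at z = 0. Lengths are in mm, angles in rad, forces in N, time in s.
With the tool pointing down it reaches from about 275 to 775 mm from the base axis. Payload 14.6 kg.
Tool frame: the origin (TCP) lies at the very end of the fingers, on their centre line; the grasp point (between the pads) lies ctrl.pinch_z behind it (ctrl.pinch_z is the distance from the TCP to the grasp point, in mm); z points along the fingers, y is the line along which they close (so a half turn about z gives the same grasp; the last joint's range is limited). The gripper opens to 85 mm and grips with 20 to 120 N. Pads are 22 mm wide; open, the fingers measure 114 mm over their backs; the gripper's body (76 mm by 85 mm) begins 54 mm behind the grasp point. The pads swing forward as they close: fully open they stand 13 mm farther back than shut.
Start: joints at [1.08, 0.263, -0.048, 1.259, 0, 1.415], TCP at [173.005, 495.679, 231.278] pointing down, gripper open.
Joint ranges: [-2.65, 2.65], [-0.89, 1.7], [-1.18, 1.37], [-2.13, 2.11], [-1.35, 1.29], [-3.14, 3.14]. Speed limits (rad/s): [1.89, 1.89, 2.57, 2.79, 3.14, 3.14].

INTERFACE

Orientations are given as a unit quaternion [x, y, z, w].
In Python, from rig import ctrl gives the robot as it stands.
- The arm moves only by the tool play_rows, never from a script. Its arguments are lists of equal length, an entry for each row: "turn": the turn, a rotation vector about the tool's x, y, z in rad, a list of three; "travel": the shift along the tool's x, y, z in m, a list of three; "grip": the closure in counts, from 0 (fully open) to 255 (shut). In form: {"turn": [[rx, ry, rz], ...], "travel": [[dx, dy, dz], ...], "grip": [grip, ...]}. A call has 1 to 8 rows; each row shifts and turns the commanded pose from where the row before left it, along the tool's axes as they then stand; what a row does not reach is not made up. A row lasts 1/8 s, in which the tool goes at most 62.5 mm and 10.7 degrees, less where a joint would pass 70% of its speed; a pose out of reach is approached as far as the arm can. A call with a gripper value outside its range is refused whole. The fingers move at their own pace and stop on an object; "newtons" is the grip in N (left out, the last holds). Time passes only in rows, so rows that do not move let the fingers close. It gives the time, the measured TCP pose, the force, the opening and the grip force at its end, in the units of the state.
- ctrl.get_state(): the state, without advancing time (a new reading comes with each control period).
- ctrl.read_camera(name): name is "scene" or "top" or "wrist"; returns a dict with "frame" (400x640x3 uint8, red, green, blue), "fx", "fy", "cx", "cy" (pixels), "D" ([k1, k2, p1, p2, k3] as OpenCV has them; the pictures are not rectified), "cam_to_world" (4x4, takes a point from camera to world coordinates); the wrist camera has in their place "tool_from_camera" (4x4, takes a point from camera to tool coordinates, whose origin is the TCP and whose axes are the flange's). Camera axes: x right, y down, z forward; pixel columns grow to the right and rows downward; lengths in mm; the calibration is good to about 2 mm. A picture is of the moment at which its call begins: read the wrist's pose just before it. There is no depth.
- ctrl.hand_in(): hands the job in; it is judged then, once.
The state is a dict: "time": time; "joint_positions": joint angles; "qvel": joint speeds; "tau": joint torques, N m; "eef_pos": TCP position; "ee_rot": TCP orientation; "force": force on the tool from outside, world axes, zero at the start; "moment": the same for the moment, N m; "opening": finger opening in mm; "gripper_force": force on a finger pad.
Only numpy, scipy, OpenCV 4.12 (cv2) and the standard library are available. Lean on these libraries where they do the work, as an engineer would, in place of code of your own. Each camera call takes 0.05 s, during which the arm holds its last target. There are 200 camera calls.

TASK

On the tube rotator, turn the black hand wheel until its orange mark, and with it the empty loading bay, is at the very top. Then load the slide cassette into the bay: tuck one end under the orange lip next to the hand wheel and lower the other end until the cassette lies fully flat in the bay; let go, and leave the beaker, flask and tip box where they are.

Things in the scene. Friction and masses are not known exactly. Their poses are not given: they have to be found in the camera images.
- rotator: Fixed stand of the tube rotator: grey foot plate (local x -100 to +165 mm, 130 wide, 13 high) and at its far end a white drive housing (x 80 to 165, 120 wide, 188 high) with a red index tab. Origin on the worktop under the centre of the raised bay; x points away from the robot along the axle, z up. The level axle runs over the x axis, 120 mm above the worktop.
- rotor (a joint): Angle of drum and hand wheel (one piece) about the axle, rad, no stops. 0 or any multiple of 2 pi: mark and bay at the very top. Growing values turn the top towards local -y (the robot's right, clockwise as the robot sees the wheel). Starts between 1.7 and 4.6, mark low or at a side. Stiff friction of 0.28 N m holds it where it is left (about 4 N at the rim).
- wheel (a point): Centre of the black hand wheel, a plain disc of radius 76 mm, 16 mm thick, on the axle: 119 mm before the stand's origin (local x = -119 mm, nearest the robot), 120 mm above the worktop. Behind it is only the 24 mm thick axle for 54 mm, then the drum. The rim can be pinched across its thickness from above or on the slant. The point turns with the wheel.
- mark (a point): Middle of the orange mark (12 mm wide stripe over the rim and down the wheel's front), 76 mm from the axle; it turns with the wheel. At the top it stands 196 mm above the worktop.
- bay (a point): Centre of the loading bay's floor, 52 mm from the axle (172 mm up when on top), turning with the drum: x along the axle away from the robot, z the floor's outward normal. Front wall inside at x = -53 mm; rear flange at x = +57 mm, 40 mm above the floor; side walls 6 mm high, inside at y = +-28 mm. The drum's other three sides carry fixed white tubes with blue caps.
- lip (a point): Middle of the inner edge of the orange lip, on its underside, 19 mm above the bay floor, at x = -37 mm of the bay. The lip is 3 mm thick and 66 mm wide and overhangs the bay's front end by 16 mm. The cassette cannot be let down flat: it goes in slanted about 30 degrees, the end by the hand wheel low and under the lip, then the other end is lowered.
- cassette: Loose slide cassette: grey plate 100 mm long (x), 50 wide (y), 8 thick, with a blue upright grip rib across its middle: 14 mm thick (x), 44 long (y), from 8 to 40 mm above the underside. Origin: centre of the underside; z up. Both ends are alike. 80 to 170 g. It lies flat on the worktop to the left of the rotator.
- beaker: A small clear plastic beaker, 60 mm wide and 80 mm high, loose. Origin: centre of its underside. To be left alone.
- flask: A white plastic flask, 66 mm wide and 150 mm high, loose. Origin: centre of its underside. To be left alone.
- tip_box: A box of pipette tips with a red rack and clear lid, 90x117x78 mm, loose. Origin: centre of its underside. To be left alone.
Things that resemble listed ones, but are neither listed nor needed, are in the scene too. Of the things like the cassette, leave any that is turquoise; of the rest the larger one is meant.

How it is judged:
By the outcome, as a careful person would: the job done as asked, in the order asked, and still so for the second after the job is handed in, with the robot touching nothing.
It also fails if it takes over 72 s, if anything falls off the work surface, if the arm or the gripper's body presses on something with over 40 N, if the wrist force passes 120 N, or if a joint passes its speed limit or range.

## Working session

There is one attempt and no reset: what is moved stays moved. The work goes in short steps, Python scripts to look and compute and a tool call to move; the robot and the scene stay as the last step left them, time stands still between calls to the robot, and variables do not carry over. Pictures are saved under pics/ and viewed, at most 10 in all, crops included, and the job is handed in when it is done.

Besides the shell and the picture viewer there is one more tool, called by a JSON object that holds its "name" and its "arguments". play_rows: Moves the arm, as the interface text tells. Its arguments: {"type":"object","properties":{"turn":{"type":"array","items":{"type":"array","items":{"type":"number"}}},"travel":{"type":"array","items":{"type":"array","items":{"type":"number"}}},"grip":{"type":"array","items":{"type":"number"}},"newtons":{"type":"number"}},"required":["turn","travel","grip"]}

```bash
ls; mkdir -p pics
python3 - <<'E'
from rig import ctrl
import cv2,numpy as np,pickle
print(ctrl.pinch_z, ctrl.get_state())
d={}
for n in("scene","top"):
    r=ctrl.read_camera(n); d[n]=r; cv2.imwrite(f"pics/{n}0.png",r["frame"][:,:,::-1])
    print(n,{k:np.round(v,3).tolist() for k,v in r.items() if k!="frame"})
pickle.dump(d,open("cam0.pkl","wb"))
E
```

```text
pics
18.700000000000003 {'time': 0.0, 'joint_positions': array([ 1.07967412e+00,  2.63570099e-01, -4.89473181e-02,  1.25941137e+00,
       -2.83125423e-05,  1.41550024e+00]), 'qvel': array([ 0.0006253 ,  0.00095517, -0.00134357, -0.00037831,  0.00339676,
        0.00047377]), 'tau': array([ 3.07978735e-03, -6.37629890e+01,  3.84570658e+01,  1.36844462e-02,
        8.35116612e-05, -1.23713195e-05]), 'eef_pos': array([172.88908499, 495.41651097, 230.79683921]), 'ee_rot': array([ 1.67125090e-01,  9.85935537e-01, -5.41406103e-04, -1.66417273e-04]), 'force': array([-0.23662766,  0.66346995, -0.66514373]), 'moment': array([-0.03678508,  0.001104  , -0.00052476]), 'gripper_force': 0.0, 'opening': 85.10483305389926}
scene {'fx': 386.192, 'fy': 386.192, 'cx': 312.348, 'cy': 197.12, 'D': [-0.064, 0.0, 0.0, 0.0, 0.0], 'cam_to_world': [[0.896, -0.295, 0.333, 126.968], [-0.445, -0.611, 0.655, -642.598], [0.011, -0.735, -0.678, 916.79], [0.0, 0.0, 0.0, 1.0]]}
top {'fx': 400.659, 'fy': 400.659, 'cx': 318.205, 'cy': 196.143, 'D': [-0.065, 0.0, 0.0, 0.0, 0.0], 'cam_to_world': [[-0.012, -0.992, 0.122, 333.148], [-1.0, 0.012, 0.004, 136.65], [-0.006, -0.122, -0.992, 1324.0], [0.0, 0.0, 0.0, 1.0]]}
```

View pics/scene0.png

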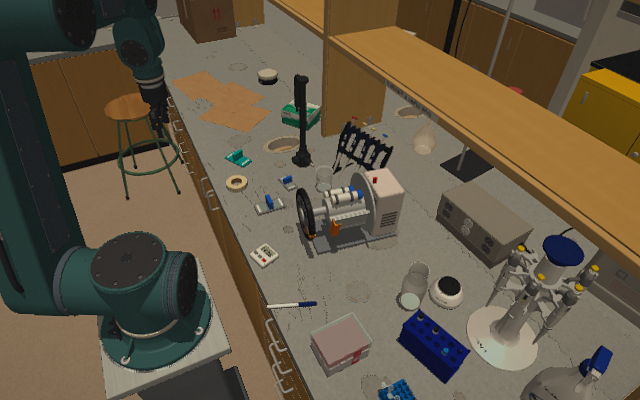

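View pics/top0.png

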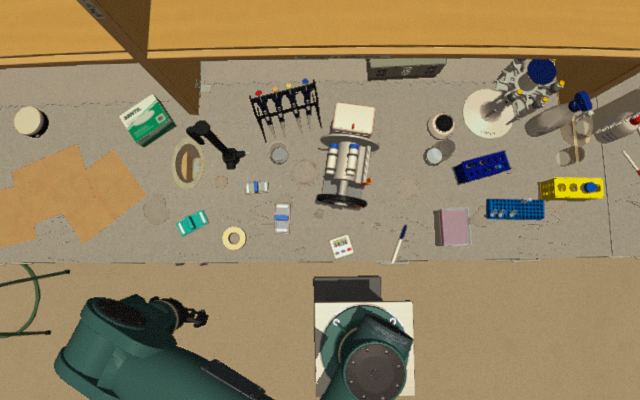

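Scene picture: the rotator wheel is near (306,214) with the mark low on the right (310,237), and the lip is at (335,228). In the top picture the wheel is at (341,201). Cassette-like things in the top picture are the turquoise one (192,222), a small grey/blue one (257,187) and a larger grey/blue one (282,217). The larger non-turquoise one at (282,217) fits, and the crop below should confirm it.

```bash
cat > h.py <<'E'
import numpy as np,cv2,pickle
def ray(r,uv,T=None):
    T=np.array(r["cam_to_world"]) if T is None else T
    K=np.array([[r["fx"],0,r["cx"]],[0,r["fy"],r["cy"]],[0,0,1.]])
    p=cv2.undistortPoints(np.array(uv,float).reshape(-1,1,2),K,np.array(r["D"])).reshape(-1,2)
    return T[:3,3],np.c_[p,np.ones(len(p))]@T[:3,:3].T
def onz(r,uv,z,T=None):
    o,d=ray(r,uv,T); return o+d*((z-o[2])/d[:,2])[:,None]
def proj(r,P,T=None):
    T=np.array(r["cam_to_world"]) if T is None else T
    Ti=np.linalg.inv(T); K=np.array([[r["fx"],0,r["cx"]],[0,r["fy"],r["cy"]],[0,0,1.]])
    return cv2.projectPoints(np.array(P,float).reshape(-1,1,3),cv2.Rodrigues(Ti[:3,:3])[0],Ti[:3,3],K,np.array(r["D"]))[0].reshape(-1,2)
E
python3 - <<'E'
import pickle,cv2,numpy as np
from h import *
d=pickle.load(open("cam0.pkl","rb"))
a=d["top"]["frame"][170:240,230:400]; b=d["scene"]["frame"][160:260,240:410]
a=cv2.resize(a,None,fx=4.5,fy=4.5,interpolation=cv2.INTER_CUBIC)[:, :765]
b=cv2.resize(b,(459,270),interpolation=cv2.INTER_CUBIC)
out=np.zeros((600,765,3),np.uint8); out[:315]=a; out[320:590,:459]=b
t=cv2.resize(d["top"]["frame"][95:215,310:390],(180,270),interpolation=cv2.INTER_CUBIC); out[320:590,470:650]=t
cv2.imwrite("pics/crop1.png",out[:,:,::-1])
print(onz(d["top"],[(282,217),(257,187),(355,105)],8)); print(onz(d["top"],[(341,201)],120))
E
```

```text
[[427.50851237 262.4777562    8.        ]
 [528.38097701 345.73433725   8.        ]
 [807.40033572  13.11794981   8.        ]]
[[465.78208682  73.25057378 120.        ]]
```

View pics/crop1.png

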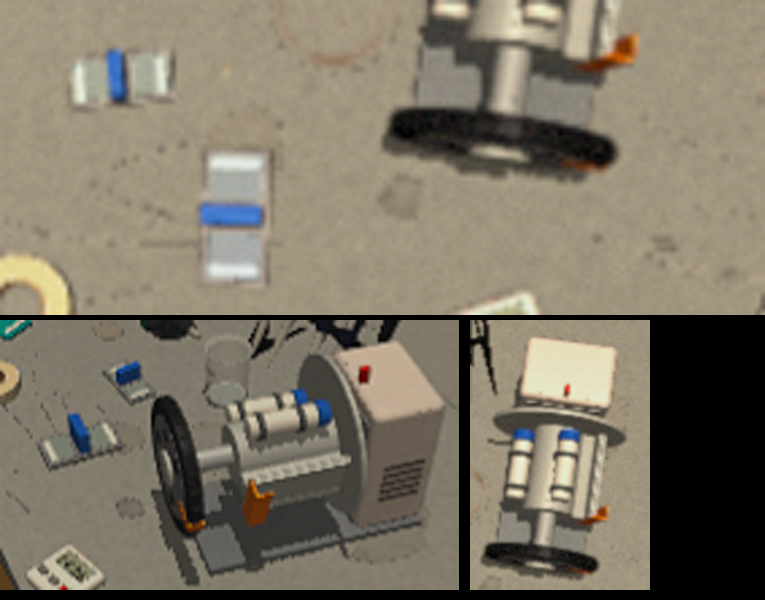

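The crop confirms it: the grey plate with the blue rib at top-view (282,217) is clearly larger than the one at (257,187). The mark is low on the right and the bay faces right (-y). Next I'll fit the poses.

Run:
```python
import pickle
from h import *
from scipy.optimize import least_squares
d=pickle.load(open("cam0.pkl","rb"))
def tr(p,L):
    c,s=np.cos(p[2]),np.sin(p[2]); L=np.array(L,float)
    return np.c_[p[0]+c*L[:,0]-s*L[:,1],p[1]+s*L[:,0]+c*L[:,1],L[:,2]]
ct=lambda u,v:((u-470)/2.25+310-.5,(v-320)/2.25+95-.5)
ca=lambda u,v:(u/4.5+230-.5,v/4.5+170-.5)
cs=lambda u,v:(u/2.7+240-.5,(v-320)/2.7+160-.5)
L=[(165,60,188),(165,-60,188),(80,-60,188),(80,60,188)]
ut=[ct(527,338),ct(615,347),ct(610,403),ct(520,393)]
us=[cs(382,342),cs(444,405),cs(375,415),cs(337,350)]
us_i=[0,1,2,3]
W=[(-119,76,120),(-119,-76,120)]; uw=[ca(388,128),ca(617,150)]
def f(p): return np.r_[(proj(d["top"],tr(p,L))-ut).ravel(),(proj(d["scene"],tr(p,L))-us).ravel()*.7,(proj(d["top"],tr(p,W))-uw).ravel()]
s=least_squares(f,[580,60,0],x_scale=[1,1,.01],loss="soft_l1"); p=s.x
print("rot",p,np.round(f(p),1)); print("wheel",tr(p,[(-119,0,120)]))
for th in np.arange(1.5,2.5,.1):
    m=tr(p,[(-127,-70*np.sin(th),120+70*np.cos(th))]); print(round(th,1),proj(d["scene"],m),proj(d["top"],m))
print("mark seen scene",cs(193,521),"top",ca(585,165))
C=[(50,25,8),(50,-25,8),(-50,-25,8),(-50,25,8)]; uc=[ca(207,152),ca(269,152),ca(266,282),ca(204,282)]
R=[(0,22,40),(0,-22,40)]; ur=[ca(200,214),ca(264,214)]
g=lambda q:np.r_[(proj(d["top"],tr(q,C))-uc).ravel(),(proj(d["top"],tr(q,R))-ur).ravel()]
s2=least_squares(g,[430,262,0],x_scale=[1,1,.01]); print("cas",s2.x,np.round(s2.fun,1))
```

```text
rot [ 5.84274681e+02  5.48093051e+01 -1.44120568e-01] [-0.4 -1.7  0.8 -0.5 -0.2  2.3 -1.   1.5  4.2 -1.6  1.2 -0.6  0.3  1.
 -1.8 -0.1  0.8 -0.5 -0.2  1.2]
wheel [[466.50840251  71.90034346 120.        ]]
1.5 [[309.45380514 230.44247861]] [[364.22759563 206.22599131]]
1.6 [[309.45587238 232.18083745]] [[364.0252573 206.4571351]]
1.7 [[309.38124028 233.72061677]] [[363.59790209 206.65498358]]
1.8 [[309.23183233 235.04751693]] [[362.9535039 206.818161 ]]
1.9 [[309.01043372 236.15025464]] [[362.10185112 206.94566941]]
2.0 [[308.72060479 237.02056656]] [[361.05433111 207.03687361]]
2.1 [[308.36658663 237.65315262]] [[359.82372116 207.09148318]]
2.2 [[307.95320263 238.04556798]] [[358.42399029 207.10953285]]
2.3 [[307.48575909 238.19807323]] [[356.87011457 207.09136185]]
2.4 [[306.96994802 238.11345297]] [[355.17790803 207.03759316]]
mark seen scene (310.98148148148147, 233.94444444444446) top (359.5, 206.16666666666666)
cas [ 4.25259630e+02  2.62370015e+02 -2.07345755e-02] [-0.7 -0.8  0.6 -0.6  0.7  0.8 -0.7  0.7  0.3 -0.1 -0.2  0. ]
```

```bash
cat > plan.py <<'E'
import numpy as np
from scipy.spatial.transform import Rotation as Ro
from rig import ctrl
W=np.array([466.5,71.9,120]); YAW=-0.144
def axes(yaw):
    a=np.array([np.cos(yaw),np.sin(yaw),0]); return a,np.array([-a[1],a[0],0])
def wheelpose(r,tilt,W=W,yaw=YAW):
    """TCP at radius r; tilt>0 = from the right"""
    a,l=axes(yaw); y=a; z=np.array([0,0,-1.]); x=np.cross(y,z)
    R=Ro.from_matrix(np.c_[x,y,z])*Ro.from_rotvec([0,tilt,0])
    return W-r*R.as_matrix()[:,2],R
def rows(p1,R1,n,p0=None,R0=None,pr=True):
    s=ctrl.get_state()
    if p0 is None:p0=np.array(s["eef_pos"]);R0=Ro.from_quat(s["ee_rot"])
    rv=(R0.inv()*R1).as_rotvec(); st=Ro.from_rotvec(rv/n); tv=[]
    for i in range(n):
        R=R0*Ro.from_rotvec(rv*i/n); tv.append(np.round(R.inv().apply((p1-p0)/n)/1000,4).tolist())
    print("n",n,"turn",np.round(rv/n,4).tolist()); print("travel",tv)
    if max(np.linalg.norm(rv/n)-.18,np.linalg.norm((p1-p0)/n)-60)>0: print("TOO FAST")
E
python3 - <<'E'
from plan import *
s=ctrl.get_state(); p0=np.array(s["eef_pos"]);R0=Ro.from_quat(s["ee_rot"])
a,l=axes(YAW)
p,R=wheelpose(0,0); p1=W-l*20;p1[2]=285
rows(p1,R,12)
p2,R2=wheelpose(150,.95); rows(p2,R2,7,p1,R)
p3,R3=wheelpose(50,.95); rows(p3,R3,4,p2,R2); print(p2,p3)
E
```

```text
n 12 turn [-0.0001, 0.0, 0.1149]
travel [[-0.035, -0.0269, -0.0045], [-0.0379, -0.0227, -0.0045], [-0.0403, -0.0182, -0.0045], [-0.0421, -0.0135, -0.0045], [-0.0433, -0.0086, -0.0045], [-0.044, -0.0035, -0.0045], [-0.0442, 0.0015, -0.0045], [-0.0437, 0.0066, -0.0045], [-0.0426, 0.0116, -0.0045], [-0.041, 0.0164, -0.0045], [-0.0389, 0.021, -0.0045], [-0.0362, 0.0253, -0.0045]]
n 7 turn [-0.0, 0.1357, -0.0]
travel [[-0.0146, -0.0, 0.0111], [-0.0159, -0.0, 0.009], [-0.017, -0.0, 0.0068], [-0.0178, -0.0, 0.0044], [-0.0182, -0.0, 0.002], [-0.0183, -0.0, -0.0005], [-0.0181, -0.0, -0.003]]
n 4 turn [0.0, 0.0, 0.0]
travel [[0.0, 0.0, 0.025], [0.0, 0.0, 0.025], [0.0, 0.0, 0.025], [0.0, 0.0, 0.025]]
[448.99088331 -48.84948638 207.25246342] [460.66362777  31.65017121 149.08415447]
```

{"name": "play_rows", "arguments": {"turn": [[0,0,0.115],[0,0,0.115],[0,0,0.115],[0,0,0.115],[0,0,0.115],[0,0,0.115],[0,0,0.115],[0,0,0.115]], "travel": [[-0.035,-0.027,-0.007],[-0.038,-0.023,-0.007],[-0.04,-0.018,-0.007],[-0.042,-0.0135,-0.007],[-0.043,-0.0086,-0.007],[-0.044,-0.0035,-0.007],[-0.044,0.0015,-0.007],[-0.044,0.0066,-0.005]], "grip": [110,110,110,110,110,110,110,110], "newtons": 60}}

```text
time: 1.1
eef_pos: [366.7, 198.8, 285.5]
ee_rot: [0.589, 0.808, 0.0, 0.0]
force: [0.1, 0.1, -0.2]
opening: 48.7
gripper_force: 0.0
```

{"name": "play_rows", "arguments": {"turn": [[0,0,0.115],[0,0,0.115],[0,0,0.115],[0,0,0.115],[0,0,0]], "travel": [[-0.043,0.0116,0],[-0.041,0.0164,0],[-0.039,0.021,0],[-0.036,0.025,0],[0,0,0]], "grip": [110,110,110,110,110]}}

```text
time: 1.72
eef_pos: [464.0, 50.0, 284.6]
ee_rot: [0.758, 0.652, -0.0, -0.0]
force: [-0.1, 0.1, -0.2]
opening: 48.7
gripper_force: 0.0
```

Run:
```python
from plan import *
import cv2,pickle
from h import *
s=ctrl.get_state(); print(s["eef_pos"],s["opening"],s["joint_positions"],s["time"])
r=ctrl.read_camera("wrist"); cv2.imwrite("pics/w1.png",r["frame"][:,:,::-1])
T=np.eye(4);T[:3,:3]=Ro.from_quat(s["ee_rot"]).as_matrix();T[:3,3]=s["eef_pos"]
T=T@np.array(r["tool_from_camera"]); pickle.dump((r,T,s),open("w1.pkl","wb"))
a,l=axes(YAW)
print(proj(r,[W+[0,0,76],W+l*76,W-l*76,W-8*a+[0,0,76],W+8*a+[0,0,76]],T))
p2,R2=wheelpose(150,.95); rows(p2,R2,7)
```

```text
[463.97173352  50.03655724 284.60857948] 48.74074391613093 [-6.72848289e-02  1.51271903e-01 -5.21987230e-02  1.36824501e+00
 -2.87059201e-04  1.65300516e+00] 1.725
[[318.80148676 176.78305528]
 [318.21542559  81.05234067]
 [318.91468719 231.68367168]
 [308.35051832 176.83760137]
 [329.25315777 176.73171947]]
n 7 turn [0.0, 0.1357, -0.0004]
travel [[-0.0144, 0.0001, 0.0111], [-0.0158, 0.0001, 0.009], [-0.0169, 0.0001, 0.0068], [-0.0176, 0.0001, 0.0045], [-0.0181, 0.0001, 0.002], [-0.0182, 0.0001, -0.0004], [-0.018, 0.0001, -0.0029]]
```

View pics/w1.png

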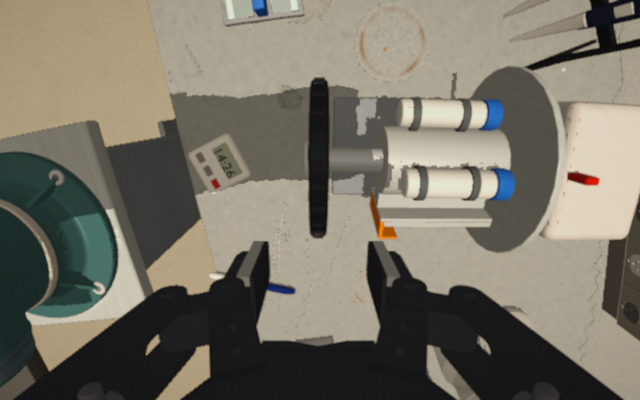

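The wrist view shows the wheel at columns 308–329, rows 78–238, where the fit predicted it. The lip is at (383,220), clear of the fingers.

{"name": "play_rows", "arguments": {"turn": [[0,0.1357,0],[0,0.1357,0],[0,0.1357,0],[0,0.1357,0],[0,0.1357,0],[0,0.1357,0],[0,0.1357,0],[0,0,0]], "travel": [[-0.0144,0,0.0111],[-0.0158,0,0.009],[-0.0169,0,0.0068],[-0.0176,0,0.0045],[-0.0181,0,0.002],[-0.0182,0,-0.0004],[-0.018,0,-0.0029],[0,0,0]], "grip": [110,110,110,110,110,110,110,110]}}

```text
time: 2.78
eef_pos: [448.0, -48.5, 205.7]
ee_rot: [0.673, 0.58, 0.346, -0.302]
force: [-0.1, 0.9, 1.1]
opening: 48.6
gripper_force: 0.0
```

Run:
```python
from plan import *
s=ctrl.get_state(); print(s["eef_pos"],s["joint_positions"],s["force"])
p2,R2=wheelpose(50,.95); rows(p2,R2,4); print(p2)
```

```text
[447.9694245  -48.45449176 205.74898022] [-0.75529094  0.4724074  -0.22400141  1.55553373  0.7310046   0.69457295] [-0.1199936   0.85394496  1.06164108]
n 4 turn [-0.0002, -0.001, -0.0013]
travel [[0.0002, 0.0003, 0.0247], [0.0002, 0.0003, 0.0247], [0.0002, 0.0003, 0.0247], [0.0002, 0.0003, 0.0247]]
[460.66362777  31.65017121 149.08415447]
```

Approach, settle, then close.

{"name": "play_rows", "arguments": {"turn": [[0,0,0],[0,0,0],[0,0,0],[0,0,0],[0,0,0]], "travel": [[0,0,0.025],[0,0,0.025],[0,0.001,0.025],[0,0,0.024],[0,0,0]], "grip": [110,110,110,110,110]}}

```text
time: 3.4
eef_pos: [460.2, 33.9, 150.7]
ee_rot: [0.672, 0.583, 0.345, -0.299]
force: [-0.4, -0.0, 0.6]
opening: 48.2
gripper_force: 0.0
```

{"name": "play_rows", "arguments": {"turn": [[0,0,0],[0,0,0],[0,0,0],[0,0,0],[0,0,0],[0,0,0]], "travel": [[0,0,0],[0,0,0],[0,0,0],[0,0,0],[0,0,0],[0,0,0]], "grip": [140,165,190,255,255,255], "newtons": 50}}

```text
time: 4.15
eef_pos: [460.9, 31.2, 150.3]
ee_rot: [0.673, 0.581, 0.346, -0.299]
force: [-5.7, -6.2, 5.3]
opening: 15.1
gripper_force: 48.9
```

{"name": "play_rows", "arguments": {"turn": [[0,-0.15,0],[0,-0.15,0],[0,-0.15,0],[0,-0.15,0],[0,0,0]], "travel": [[0.0076,0,0.0006],[0.0076,0,0.0006],[0.0076,0,0.0006],[0.0076,0,0.0006],[0,0,0]], "grip": [255,255,255,255,255]}}

```text
time: 4.78
eef_pos: [464.9, 56.2, 169.1]
ee_rot: [0.744, 0.645, 0.131, -0.112]
force: [1.3, -4.1, 6.9]
opening: 14.6
gripper_force: 58.8
```

Run:
```python
from plan import *
s=ctrl.get_state(); print(s["eef_pos"],s["joint_positions"],s["force"],s["moment"])
a,l=axes(YAW); d=s["eef_pos"]-W; print("axial",d@a,"r",np.hypot(d@l,d[2]),"phi",np.arctan2(-d@l,d[2]))
z=Ro.from_quat(s["ee_rot"]).as_matrix()[:,2]; print("tilt",np.arctan2(z@l,-z[2]))
```

```text
[464.90922859  56.24578215 169.14954641] [-0.26810122  0.19108274 -0.36948955  1.05219755  0.34364624  1.43763361] [ 1.2715826  -4.12620842  6.85719141] [-1.00453263  0.05844396 -0.67513543]
axial 0.6721181346460372 r 51.602434631978866 phi 0.309566742703893
tilt 0.3460904512092657
```

Works well, with small forces. I'll continue to about -0.95 tilt.

{"name": "play_rows", "arguments": {"turn": [[0,-0.16,0],[0,-0.16,0],[0,-0.16,0],[0,-0.16,0],[0,-0.16,0],[0,-0.16,0],[0,-0.16,0],[0,-0.16,0]], "travel": [[0.0082,0,0.0006],[0.0082,0,0.0006],[0.0082,0,0.0006],[0.0082,0,0.0006],[0.0082,0,0.0006],[0.0082,0,0.0006],[0.0082,0,0.0006],[0.0082,0,0.0006]], "grip": [255,255,255,255,255,255,255,255]}}

```text
time: 5.78
eef_pos: [474.2, 113.5, 151.7]
ee_rot: [0.675, 0.584, -0.34, 0.296]
force: [-0.6, -30.6, -13.4]
opening: 15.1
gripper_force: 53.5
```

{"name": "play_rows", "arguments": {"turn": [[0,0,0]], "travel": [[0,0,0]], "grip": [255]}}

```text
time: 5.9
eef_pos: [474.3, 114.6, 148.4]
ee_rot: [0.674, 0.585, -0.341, 0.295]
force: [9.7, -5.7, -5.7]
opening: 15.1
gripper_force: 59.1
```

Run:
```python
from plan import *
import cv2
from h import *
s=ctrl.get_state(); print(s["eef_pos"],s["joint_positions"],s["force"],s["moment"])
a,l=axes(YAW); d=s["eef_pos"]-W; print("axial",d@a,"r",np.hypot(d@l,d[2]),"phi",np.arctan2(-d@l,d[2]))
z=Ro.from_quat(s["ee_rot"]).as_matrix()[:,2]; print("tilt",np.arctan2(z@l,-z[2]))
r=ctrl.read_camera("scene"); t=ctrl.read_camera("top")
A=cv2.resize(r["frame"][150:260,250:410],(640,440),interpolation=cv2.INTER_CUBIC)
cv2.imwrite("pics/s2.png",A[:,:,::-1])
```

```text
[474.32592338 114.61910464 148.40807731] [ 0.46030578  0.68130596  0.03181938  1.5782517  -0.72449337  2.42937653] [ 9.7215866  -5.67581442 -5.7092166 ] [ 0.76185163 -1.49970537  1.16157942]
axial 1.6146109770484973 r 51.87079010014157 phi -0.9912193643397142
tilt -0.9360474395660836
```

View pics/s2.png

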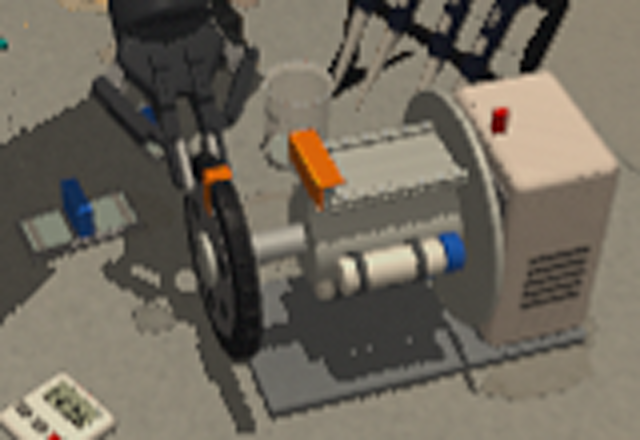

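The mark is near the top at crop (217,172), the lip is on top at (318,165), and the bay faces up. Next I'll measure the residual angle.

```bash
cat > meas.py <<'E'
from plan import *
from h import *
import cv2
def blobs(r,roi,T=None):
    x0,y0,x1,y1=roi; im=r["frame"][y0:y1,x0:x1]; h=cv2.cvtColor(im,cv2.COLOR_RGB2HSV)
    out=[]
    for nm,lo,hi in(("orange",7,16),("red",0,4)):
        m=((h[...,0]>=lo)&(h[...,0]<=hi)&(h[...,1]>170)&(h[...,2]>90)).astype(np.uint8)
        n,lab,st,c=cv2.connectedComponentsWithStats(m)
        for i in range(1,n):
            if st[i,4]>3: out.append((nm,st[i].tolist(),(c[i]+[x0,y0]).round(1).tolist()))
    return out
E
python3 - <<'E'
from meas import *
for n,roi in(("scene",(250,140,410,260)),("top",(310,90,390,220))):
    r=ctrl.read_camera(n); print(n)
    for b in blobs(r,roi): print(b)
    a,l=axes(YAW); O=W+119*a-[0,0,120]
    for nm,x,rad in(("mark",-119,76),("lip",-45,74)):
        for th in(-.2,-.1,0,.1,.2):
            print(nm,th,proj(r,[O+a*x-l*rad*np.sin(th)+[0,0,120+rad*np.cos(th)]]).round(1))
E
```

```text
scene
('orange', [72, 43, 14, 19, 129], [328.0, 190.5])
('orange', [51, 52, 7, 6, 25], [303.5, 193.7])
('orange', [52, 59, 1, 4, 4], [302.0, 200.5])
('red', [123, 37, 4, 6, 16], [374.5, 179.1])
mark -0.2 [[303.  191.6]]
mark -0.1 [[303.8 193. ]]
mark 0 [[304.6 194.7]]
mark 0.1 [[305.4 196.5]]
mark 0.2 [[306.3 198.6]]
lip -0.2 [[327.9 187. ]]
lip -0.1 [[328.8 188.3]]
lip 0 [[329.7 189.9]]
lip 0.1 [[330.6 191.6]]
lip 0.2 [[331.5 193.6]]
top
('orange', [44, 81, 3, 4, 6], [355.3, 172.5])
('orange', [30, 85, 3, 2, 4], [341.2, 175.8])
('orange', [34, 86, 7, 2, 8], [347.4, 176.9])
('orange', [28, 108, 6, 4, 11], [340.3, 200.0])
('red', [42, 34, 2, 3, 5], [352.6, 125.2])
mark -0.2 [[337.5 197.2]]
mark -0.1 [[340.2 197.5]]
mark 0 [[342.8 197.8]]
mark 0.1 [[345.5 198.2]]
mark 0.2 [[348.1 198.5]]
lip -0.2 [[340.9 171.9]]
lip -0.1 [[343.4 172.1]]
lip 0 [[346.  172.4]]
lip 0.1 [[348.6 172.8]]
lip 0.2 [[351.1 173.2]]
```

{"name": "play_rows", "arguments": {"turn": [[0,0,0],[0,0,0],[0,0,0],[0,0,0],[0,0,0],[0,0,0]], "travel": [[0,0,0],[0,0,0],[0,0,0],[0,0,-0.03],[0,0,-0.04],[0,0,-0.04]], "grip": [110,110,110,110,110,110]}}

```text
time: 6.85
eef_pos: [485.5, 201.7, 217.8]
ee_rot: [0.676, 0.584, -0.339, 0.293]
force: [-0.3, 0.1, -0.1]
opening: 48.4
gripper_force: 0.0
```

Run:
```python
from plan import *
s=ctrl.get_state(); print(s["eef_pos"],s["opening"])
a,l=axes(YAW); p,R=wheelpose(190,0); rows(p+20*a,R,7)
```

```text
[485.52757578 201.74756316 217.75705014] 48.407386506503
n 7 turn [-0.0001, 0.1329, -0.0002]
travel [[-0.0218, 0.0029, 0.0072], [-0.0225, 0.0028, 0.0042], [-0.0229, 0.0028, 0.0012], [-0.0228, 0.0028, -0.0019], [-0.0224, 0.0028, -0.0049], [-0.0215, 0.0028, -0.0078], [-0.0203, 0.0028, -0.0106]]
```

{"name": "play_rows", "arguments": {"turn": [[0,0.133,0],[0,0.133,0],[0,0.133,0],[0,0.133,0],[0,0.133,0],[0,0.133,0],[0,0.133,0],[0,0,0]], "travel": [[-0.022,0.003,0.002],[-0.0225,0.003,0.002],[-0.023,0.003,0.001],[-0.023,0.003,-0.002],[-0.0225,0.003,-0.005],[-0.0215,0.003,-0.008],[-0.02,0.003,-0.0105],[0,0,0]], "grip": [110,110,110,110,110,110,110,110]}}

```text
time: 7.85
eef_pos: [488.3, 71.6, 315.8]
ee_rot: [0.758, 0.652, 0.002, 0.0]
force: [-0.6, -0.1, -0.3]
opening: 48.5
gripper_force: 0.0
```

Run:
```python
from meas import *
import pickle
s=ctrl.get_state(); print(s["eef_pos"],s["ee_rot"])
r=ctrl.read_camera("wrist"); cv2.imwrite("pics/w2.png",r["frame"][:,:,::-1])
T=np.eye(4);T[:3,:3]=Ro.from_quat(s["ee_rot"]).as_matrix();T[:3,3]=s["eef_pos"]
T=T@np.array(r["tool_from_camera"]); pickle.dump((r,T,s),open("w2.pkl","wb"))
for b in blobs(r,(150,0,640,400)): print(b)
a,l=axes(YAW); O=W+119*a-[0,0,120]
for th in(-.1,0,.1):
    print(th,proj(r,[O+a*x-l*rad*np.sin(th)+[0,0,120+rad*np.cos(th)] for x,rad in((-119,76),(-37,74),(-53,74),(57,92))],T).round(1).tolist())
```

```text
[488.26411949  71.63934884 315.83823953] [7.57837604e-01 6.52440800e-01 1.77430056e-03 1.42476997e-04]
('orange', [211, 154, 27, 69, 1388], [372.6, 188.0])
('orange', [135, 184, 20, 15, 277], [294.5, 191.4])
('red', [56, 192, 6, 8, 28], [208.6, 195.4])
('red', [366, 193, 24, 11, 166], [527.5, 198.0])
-0.1 [[294.5, 189.1], [387.0, 188.3], [369.1, 188.4], [501.1, 190.9]]
0 [[294.7, 197.5], [386.6, 196.4], [368.8, 196.5], [499.8, 201.5]]
0.1 [[294.9, 205.6], [386.1, 204.2], [368.4, 204.3], [497.8, 211.5]]
```

View pics/w2.png

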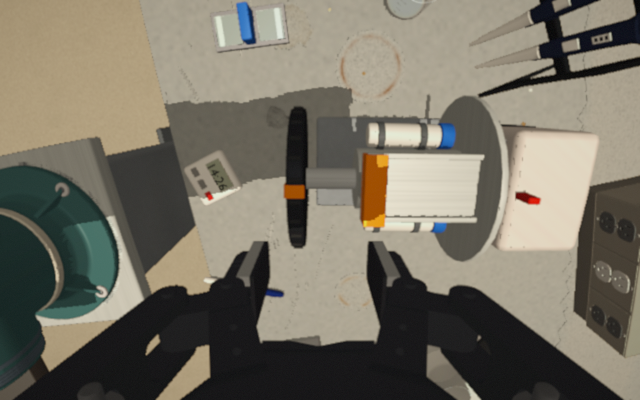

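Run:
```python
from meas import *
import pickle
from scipy.optimize import least_squares
r,T,s=pickle.load(open("w2.pkl","rb"))
def world(p,L):
    a,l=axes(p[2]); return np.array([p[0],p[1],0])+np.array([a*x+l*y+np.array([0,0,z]) for x,y,z in L])
def model(p):
    th=p[3]; c,sn=np.cos(th),np.sin(th)
    rot=lambda x,y,z:(x,y*c-z*sn,120+y*sn+z*c)
    L=[(165,60,188),(165,-60,188),(80,-60,188),(-119,76,120),(-119,-76,120),
       rot(-119,0,76)]+[rot(-37,33,74),rot(-37,-33,74)]
    return proj(r,world(p,L),T)
obs=np.array([(600,134),(591,250.5),(496,250),(298,106),(298,247),(294.5,191.4),(387,154),(386,222.5)])
w=np.ones((8,2)); w[3:5,0]=0; w[5,0]=0;w[6:,0]=0; w[:3]=.5
f=lambda p:((model(p)-obs)*w).ravel()
a,l=axes(YAW); O=W+119*a
q=least_squares(f,[O[0],O[1],YAW,0],x_scale=[1,1,.01,.01],loss="soft_l1"); print(q.x,(model(q.x)-obs).round(1).tolist(),world(q.x,[(-119,0,120)]))
```

```text
[ 5.82073871e+02  5.64319744e+01 -1.48866256e-01 -5.15052593e-02] [[3.0, -4.0], [-15.8, -0.1], [0.3, 2.0], [-2.0, 1.3], [0.4, -6.6], [-2.7, -0.2], [-1.0, -0.6], [-3.5, 3.6]] [[464.39002673  74.08170011 120.        ]]
```

Run:
```python
from meas import *
import pickle
from scipy.optimize import least_squares
r,T,s=pickle.load(open("w2.pkl","rb"))
print("cam",T[:3,3])
im=r["frame"]; g=im[:,298].max(1); ii=np.where(g<55)[0]; print("wheel col dark",ii.min(),ii.max(),ii[(ii<260)].max())
h=cv2.cvtColor(im,cv2.COLOR_RGB2HSV); m=(h[...,0]>7)&(h[...,0]<16)&(h[...,1]>170)&(h[...,2]>90)
for u in(290,296,302,364,370,376,382,385): v=np.where(m[:,u])[0]; print(u,v.min(),v.max())
t=np.linspace(0,2*np.pi,181); a,l=axes(-.146)
def model(y,th):
    Wc=np.array([W[0],y,120]); pt=lambda x,yy,z:Wc+a*(x+119)+l*(yy*np.cos(th)-z*np.sin(th))+np.array([0,0,yy*np.sin(th)+z*np.cos(th)])
    C=np.r_[[Wc+x*a+76*(np.cos(k)*l+[0,0,np.sin(k)]) for k in t for x in(-8,8)]]
    v=proj(r,C,T)[:,1]
    q=proj(r,[pt(-119,6,76),pt(-119,-6,76),pt(-37,33,74),pt(-37,-33,74),pt(-37,33,71),pt(-37,-33,71)],T)[:,1]
    return np.r_[v.min(),v.max(),q]
for th in(-.1,-.05,0): print(th,model(71.9,th).round(1))
print(model(73.9,-.05).round(1))
```

```text
cam [496.84855189 141.82773507 459.32761659]
wheel col dark 107 399 246
290 185 198
296 185 198
302 185 198
364 154 219
370 155 219
376 155 216
382 168 213
385 167 194
-0.1 [109.1 247.8 182.3 195.8 151.  224.5 150.9 223.6]
-0.05 [109.1 247.8 186.7 200.  155.4 227.8 155.1 226.8]
0 [109.1 247.8 191.  204.  159.9 231.  159.3 229.8]
[107.2 246.1 184.5 197.8 153.1 225.8 152.8 224.8]
```

The mark reads θ ≈ -0.045 rad, with the wheel centre at y ≈ 73.8. A short pinch at the top will correct it.

```bash
sed -i 's/^W=.*/W=np.array([466.5,73.8,120]); YAW=-0.146/; s/ YAW=-0.144$//' plan.py
python3 - <<'E'
from plan import *
p,R=wheelpose(51,0); rows(p,R,5)
E
```

```text
n 5 turn [0.0002, -0.0001, -0.0004]
travel [[-0.0004, -0.0043, 0.0288], [-0.0004, -0.0043, 0.0288], [-0.0004, -0.0043, 0.0288], [-0.0004, -0.0043, 0.0288], [-0.0004, -0.0043, 0.0288]]
```

{"name": "play_rows", "arguments": {"turn": [[0,0,0],[0,0,0],[0,0,0],[0,0,0],[0,0,0],[0,0,0],[0,0,0]], "travel": [[-0.001,-0.0215,0.01],[-0.001,0,0.034],[0,0,0.034],[0,0,0.034],[0,0,0.032],[0,0,0],[0,0,0]], "grip": [110,110,110,110,110,140,165]}}

```text
time: 8.78
eef_pos: [467.1, 75.7, 171.3]
ee_rot: [0.756, 0.654, 0.0, -0.0]
force: [-1.0, -0.0, -0.9]
opening: 30.5
gripper_force: 0.0
```

{"name": "play_rows", "arguments": {"turn": [[0,0,0],[0,0,0],[0,0,0],[0,0,0],[0,0.025,0],[0,0.025,0],[0,0,0],[0,0,0]], "travel": [[0,0,0],[0,0,0],[0,0,0],[0,0,0],[-0.0013,0,0],[-0.0013,0,0],[0,0,0],[0,0,0]], "grip": [190,255,255,255,255,255,255,255]}}

```text
time: 9.78
eef_pos: [467.5, 72.5, 171.7]
ee_rot: [0.756, 0.654, 0.02, -0.016]
force: [2.4, -0.6, 7.4]
opening: 15.2
gripper_force: 50.6
```

{"name": "play_rows", "arguments": {"turn": [[0,0,0],[0,0,0],[0,0,0],[0,0,0],[0,0,0],[0,0,0],[0,-0.05,0],[0,0,0]], "travel": [[0,0,0],[0,0,0],[0,0,-0.03],[0,0,-0.036],[0,0,-0.04],[0,0,-0.038],[0.0025,0.0215,0],[0,0,0]], "grip": [110,110,110,110,110,110,110,110]}}

```text
time: 10.78
eef_pos: [487.8, 65.0, 314.0]
ee_rot: [0.756, 0.654, 0.0, -0.0]
force: [-0.4, 0.0, 0.0]
opening: 48.5
gripper_force: 0.0
```

Run:
```python
from meas import *
import pickle
s=ctrl.get_state(); print(s["eef_pos"],s["ee_rot"],s["time"])
r=ctrl.read_camera("wrist"); cv2.imwrite("pics/w3.png",r["frame"][:,:,::-1])
T=np.eye(4);T[:3,:3]=Ro.from_quat(s["ee_rot"]).as_matrix();T[:3,3]=s["eef_pos"]
T=T@np.array(r["tool_from_camera"]); pickle.dump((r,T,s),open("w3.pkl","wb"))
for b in blobs(r,(150,0,640,400)): print(b)
im=r["frame"]; g=im[:260,298].max(1); ii=np.where(g<55)[0]; print("wheel",ii.min(),ii.max())
t=np.linspace(0,2*np.pi,181); a,l=axes(YAW)
def model(y,th):
    Wc=np.array([W[0],y,120]); pt=lambda x,yy,z:Wc+a*(x+119)+l*(yy*np.cos(th)-z*np.sin(th))+np.array([0,0,yy*np.sin(th)+z*np.cos(th)])
    C=np.r_[[Wc+x*a+76*(np.cos(k)*l+[0,0,np.sin(k)]) for k in t for x in(-8,8)]]
    v=proj(r,C,T)[:,1]
    q=proj(r,[pt(-119,6,76),pt(-119,-6,76),pt(-37,33,74),pt(-37,-33,74)],T)[:,1]
    return np.r_[v.min(),v.max(),q]
for th in(-.05,0): print(th,model(W[1],th).round(1))
# cassette seen in wrist view
```

```text
[487.77368252  65.03020751 314.00836555] [ 7.56263779e-01  6.54266761e-01  1.28734258e-04 -2.91726528e-04] 10.775
('orange', [211, 150, 28, 73, 1466], [373.0, 186.8])
('orange', [134, 181, 20, 16, 279], [293.5, 188.5])
('orange', [222, 224, 8, 1, 8], [375.5, 224.0])
('red', [55, 187, 7, 8, 32], [207.9, 190.6])
('red', [369, 188, 24, 10, 160], [530.5, 192.5])
wheel 100 241
-0.05 [100.2 240.9 177.2 190.8 145.9 219.9]
0 [100.2 240.9 181.6 195.  150.4 223.2]
```

View pics/w3.png

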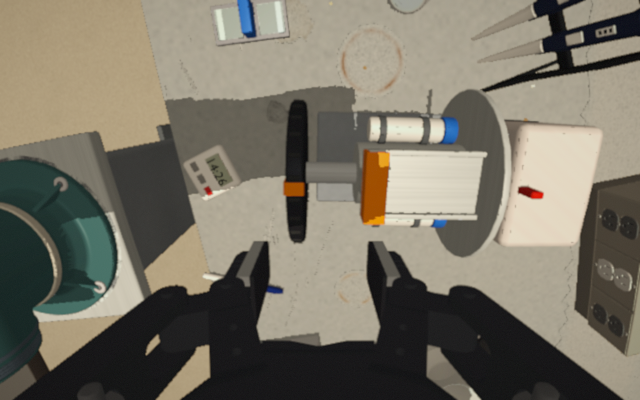

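Mark rows 181–197 and lip rows 150–224 match the θ=0 model (181.6–195, 150.4–223.2), so the wheel is at the top. Next I'll go over the cassette and check the bay yaw from the same image.

Run:
```python
from meas import *
import pickle
r,T,s=pickle.load(open("w3.pkl","rb")); a,l=axes(YAW); O=W+119*a; O[2]=0
B=lambda x,y,z:O+a*x+l*y+np.array([0,0,172+z])
for x in(-30,0,30,50): print(x,proj(r,[B(x,31,6),B(x,28,6),B(x,-28,6),B(x,-31,6),B(x,28,0),B(x,-28,0)],T).round(1).tolist())
g=cv2.cvtColor(r["frame"],cv2.COLOR_RGB2GRAY).astype(int)
for u in(400,435,470): print(u,"L",g[142:164,u].tolist(),"R",g[208:228,u].tolist())
print("mark pred u",proj(r,[W+[0,0,76],B(-37,0,22),B(-53,0,22)],T).round(1).tolist())
R=wheelpose(0,0)[1]; a2,_=axes(-0.02)
R1=Ro.from_matrix(np.c_[np.cross(a2,[0,0,-1.]),a2,[0,0,-1.]]); rows(np.array([425,262,200.]),R1,6)
```

```text
-30 [[393.2, 150.5], [393.0, 153.8], [389.0, 212.4], [388.8, 215.4], [391.5, 152.9], [387.7, 210.4]]
0 [[425.9, 150.7], [425.6, 154.0], [420.0, 212.4], [419.7, 215.4], [423.4, 153.1], [418.1, 210.5]]
30 [[458.1, 151.0], [457.8, 154.3], [450.6, 212.4], [450.2, 215.3], [455.0, 153.4], [448.1, 210.5]]
50 [[479.3, 151.3], [478.9, 154.6], [470.7, 212.4], [470.3, 215.3], [475.7, 153.7], [467.9, 210.4]]
400 L [105, 94, 100, 105, 108, 110, 110, 127, 180, 214, 222, 218, 213, 202, 214, 223, 225, 225, 224, 224, 223, 224] R [217, 218, 216, 204, 150, 115, 168, 215, 217, 209, 204, 206, 223, 224, 220, 214, 204, 185, 168, 169]
435 L [164, 112, 94, 100, 105, 108, 108, 107, 133, 184, 211, 214, 210, 204, 207, 214, 216, 217, 217, 216, 215, 216] R [212, 212, 211, 209, 194, 137, 144, 196, 211, 208, 191, 144, 99, 88, 87, 87, 86, 83, 80, 91]
470 L [81, 82, 82, 82, 81, 81, 81, 80, 86, 123, 174, 205, 208, 203, 192, 188, 203, 208, 208, 208, 207, 206] R [207, 206, 205, 204, 197, 169, 144, 181, 205, 206, 199, 175, 116, 83, 84, 84, 84, 85, 84, 84]
mark pred u [[293.9, 188.3], [387.2, 188.0], [369.1, 187.9]]
n 6 turn [-0.0002, -0.0002, -0.0207]
travel [[0.031, -0.0149, 0.019], [0.0313, -0.0143, 0.019], [0.0316, -0.0136, 0.019], [0.0319, -0.013, 0.019], [0.0321, -0.0123, 0.019], [0.0324, -0.0117, 0.019]]
```

{"name": "play_rows", "arguments": {"turn": [[0,0,-0.021],[0,0,-0.021],[0,0,-0.021],[0,0,-0.021],[0,0,-0.021],[0,0,-0.021],[0,0,0]], "travel": [[0.031,-0.0149,0.01],[0.0313,-0.0143,0.019],[0.0316,-0.0136,0.019],[0.0319,-0.013,0.019],[0.0321,-0.0123,0.024],[0.0324,-0.0117,0.024],[0,0,0]], "grip": [60,60,60,60,60,60,60]}}

```text
time: 11.7
eef_pos: [422.8, 262.6, 197.8]
ee_rot: [0.713, 0.701, -0.001, -0.001]
force: [0.6, -0.6, 0.4]
opening: 65.3
gripper_force: 0.0
```

Run:
```python
from meas import *
import pickle
s=ctrl.get_state(); print(s["eef_pos"],s["ee_rot"],s["opening"])
r=ctrl.read_camera("wrist"); cv2.imwrite("pics/w4.png",r["frame"][:,:,::-1])
T=np.eye(4);T[:3,:3]=Ro.from_quat(s["ee_rot"]).as_matrix();T[:3,3]=s["eef_pos"]
T=T@np.array(r["tool_from_camera"]); pickle.dump((r,T,s),open("w4.pkl","wb"))
```

```text
[422.81023557 262.63900429 197.84814225] [ 0.71281493  0.70135014 -0.00109469 -0.00129074] 65.29842241262637
```

View pics/w4.png

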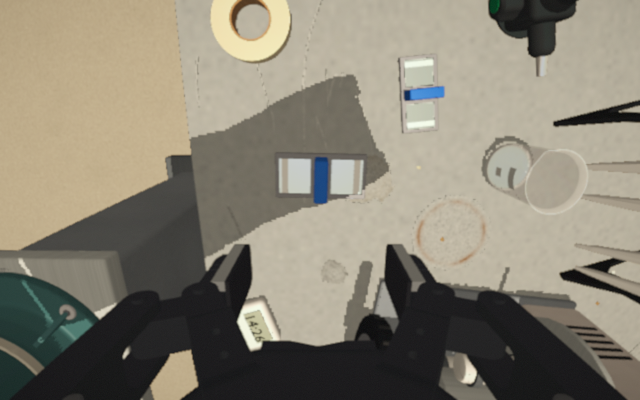

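The cassette plate spans (276,152)–(366,197), with the blue rib at (321,180). Fit the pose.

Run:
```python
from meas import *
import pickle
from scipy.optimize import least_squares
r,T,s=pickle.load(open("w4.pkl","rb")); f=r["frame"][130:220,255:390].astype(int)
h=cv2.cvtColor(f.astype(np.uint8),cv2.COLOR_RGB2HSV)
m=((h[...,0]>100)&(h[...,0]<125)&(h[...,1]>150)).astype(np.uint8)
rib=cv2.minAreaRect(np.argwhere(m)[:,::-1].astype(np.float32)); print("rib",rib[0][0]+255,rib[0][1]+130,rib[1:])
g=f.sum(2)//3
print("row 165",g[35,15:30].tolist(),"col270+ ;",g[35,100:118].tolist(),"col355+")
print("row 185",g[55,15:30].tolist(),g[55,100:118].tolist())
for u in(290,350): print("col",u,"142+",g[12:32,u-255].tolist(),"185+",g[55:75,u-255].tolist())
def tr(p,L):
    c,sn=np.cos(p[2]),np.sin(p[2]); L=np.array(L,float); return np.c_[p[0]+c*L[:,0]-sn*L[:,1],p[1]+sn*L[:,0]+c*L[:,1],L[:,2]]
C=[(-50,25,8),(50,25,8),(50,-25,8),(-50,-25,8)]; uc=np.array([(276.5,152.5),(366,154),(365.5,197.5),(276,196.5)])
R=[(x,y,40) for x in(-7,7) for y in(-22,22)]
F=lambda p:np.r_[(proj(r,tr(p,C),T)-uc).ravel()]
q=least_squares(F,[425,262,0],x_scale=[1,1,.01]); print(q.x,q.fun.round(1)); print("pred rib top",proj(r,tr(q.x,R),T).round(1).tolist())
```

```text
rib 320.6665496826172 180.0042724609375 ((12.303648948669434, 44.26750183105469), 1.4688007831573486)
row 165 [107, 106, 107, 106, 103, 98, 93, 98, 132, 179, 196, 186, 168, 159, 159] col270+ ; [160, 159, 159, 159, 164, 182, 194, 183, 143, 103, 94, 94, 100, 101, 101, 103, 105, 105] col355+
row 185 [108, 108, 108, 107, 105, 99, 93, 94, 120, 174, 195, 188, 170, 160, 158] [158, 158, 158, 164, 183, 192, 174, 133, 99, 95, 110, 126, 142, 169, 181, 183, 183, 184]
col 290 142+ [106, 106, 108, 108, 107, 107, 108, 107, 108, 105, 92, 91, 95, 97, 96, 103, 148, 194, 203, 202] 185+ [199, 199, 199, 199, 199, 199, 200, 190, 133, 92, 93, 93, 94, 105, 109, 107, 108, 107, 106, 106]
col 350 142+ [107, 106, 106, 104, 105, 106, 107, 107, 106, 107, 107, 99, 89, 92, 96, 96, 95, 134, 191, 202] 185+ [198, 198, 198, 198, 199, 198, 199, 199, 190, 159, 174, 183, 183, 181, 178, 176, 179, 180, 180, 179]
[ 4.24423025e+02  2.64824398e+02 -2.86046779e-02] [-1.5 -0.2  1.7 -0.5 -0.3  0.6  0.1  0.4]
pred rib top [[314.0, 203.1], [314.4, 160.1], [327.8, 203.3], [328.7, 160.3]]
```

Run:
```python
from plan import *
a2,_=axes(-0.029); R1=Ro.from_matrix(np.c_[np.cross(a2,[0,0,-1.]),a2,[0,0,-1.]])
rows(np.array([424.2,264.8,12.]),R1,5)
```

```text
n 5 turn [-0.0004, -0.0001, 0.0023]
travel [[0.0006, 0.0001, 0.0374], [0.0006, 0.0001, 0.0374], [0.0006, 0.0001, 0.0374], [0.0006, 0.0001, 0.0374], [0.0006, 0.0001, 0.0374]]
```

{"name": "play_rows", "arguments": {"turn": [[-0.002,0,0.0115],[0,0,0],[0,0,0],[0,0,0],[0,0,0],[0,0,0]], "travel": [[0.0022,0.001,0.037],[0,0,0.045],[0,0,0.045],[0,0,0.04],[0,0,0.018],[0,0,0]], "grip": [60,60,60,60,60,60]}}

```text
time: 12.5
eef_pos: [426.3, 263.1, 14.2]
ee_rot: [0.718, 0.696, 0.0, 0.0]
force: [0.9, -0.0, 0.4]
opening: 65.2
gripper_force: 0.0
```

Run:
```python
from plan import *
s=ctrl.get_state(); print(s["eef_pos"],s["ee_rot"],s["force"])
```

```text
[426.25004798 263.13724315  14.17627858] [7.18235873e-01 6.95799615e-01 3.41221339e-04 9.67529005e-05] [ 0.90030495 -0.03614937  0.42466577]
```

{"name": "play_rows", "arguments": {"turn": [[0,0,0],[0,0,0],[0,0,0],[0,0,0],[0,0,0],[0,0,0],[0,0,0],[0,0,0]], "travel": [[0.0017,-0.002,0.002],[0,0,0],[0,0,0],[0,0,0],[0,0,0],[0,0,0],[0,0,0],[0,0,0]], "grip": [60,100,140,170,190,255,255,255], "newtons": 50}}

```text
time: 13.5
eef_pos: [424.6, 266.0, 12.7]
ee_rot: [0.718, 0.696, 0.001, 0.0]
force: [-1.0, -0.1, 6.1]
opening: 13.1
gripper_force: 49.4
```

{"name": "play_rows", "arguments": {"turn": [[0,0,0],[0,0,0],[0,0,0],[0,0,0],[0,0,0],[0,0,0],[0,0,0]], "travel": [[0,0,0],[0,0,-0.02],[0,0,-0.05],[0,0,-0.055],[0,0,-0.055],[0,0,-0.055],[0,0,0]], "grip": [255,255,255,255,255,255,255]}}

```text
time: 14.38
eef_pos: [425.3, 266.3, 250.9]
ee_rot: [0.718, 0.696, 0.004, 0.002]
force: [0.3, 0.8, -1.2]
opening: 13.2
gripper_force: 49.1
```

Run:
```python
from meas import *
import pickle
from scipy.optimize import least_squares
s=ctrl.get_state(); print(s["eef_pos"],s["ee_rot"],s["force"],s["opening"],s["time"])
r=ctrl.read_camera("wrist"); pickle.dump((r,s),open("w5.pkl","wb"))
A=r["frame"][60:330,180:480]; cv2.imwrite("pics/w5.png",cv2.resize(A,(800,600*12//10)[:1]+(600,) ,interpolation=cv2.INTER_CUBIC)[:,:,::-1])
C=np.array(r["tool_from_camera"])
L=[(x,y,3) for x in(-25,25) for y in(-50,50)]  # tool frame, plate top ~3 below tips
print(proj(r,L,C).round(1).tolist(), proj(r,[(22,-7,-29),(22,7,-29),(-22,7,-29)],C).round(1).tolist())
```

```text
[425.33800868 266.33876558 250.89480511] [0.7177722  0.69626595 0.00380716 0.00151599] [ 0.33947619  0.75822657 -1.19285969] 13.226551656880371 14.375
[[229.1, 294.0], [411.6, 293.9], [220.6, 206.9], [420.6, 206.9]] [[303.9, 238.2], [338.9, 238.2], [336.8, 329.5]]
```

View pics/w5.png

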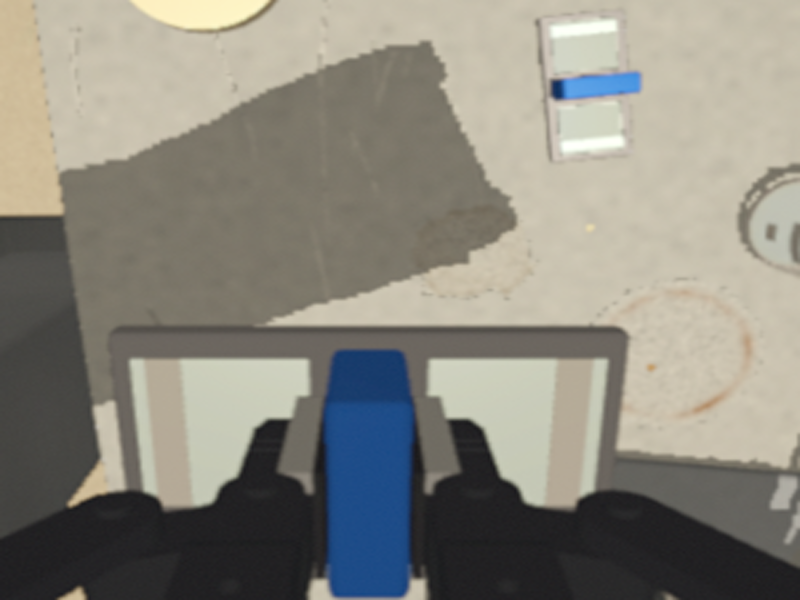

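Run:
```python
from meas import *
import pickle
r,s=pickle.load(open("w5.pkl","rb")); C=np.array(r["tool_from_camera"])
g=r["frame"].astype(int).sum(2)//3
print("row v=215 L",g[215,212:236].tolist()); print("R",g[215,404:426].tolist())
print("row v=235 L",g[235,212:240].tolist()); print("R",g[235,400:426].tolist())
for u in(240,290,350,400): print("col",u,"200+",g[200:228,u].tolist())
for z in(3,5,7,9): print(z,proj(r,[(25,-50,z),(25,50,z),(25,-50,z+8),(25,50,z+8),(10,-50,z),(10,50,z),(22,-7,z-32),(22,7,z-32)],C).round(1).tolist())
print(C.round(3).tolist(),r["fx"])
```

```text
row v=215 L [111, 116, 115, 115, 114, 114, 115, 112, 101, 98, 100, 101, 102, 102, 102, 101, 101, 101, 101, 102, 101, 100, 101, 102]
R [101, 102, 101, 102, 103, 101, 102, 101, 101, 101, 105, 139, 176, 188, 189, 189, 191, 194, 196, 196, 195, 193]
row v=235 L [68, 78, 104, 112, 113, 114, 115, 117, 117, 116, 105, 99, 100, 102, 102, 100, 105, 143, 188, 196, 195, 195, 189, 174, 168, 168, 168, 168]
R [169, 180, 193, 196, 195, 190, 168, 120, 99, 101, 102, 101, 105, 136, 173, 188, 193, 194, 193, 192, 191, 192, 192, 191, 191, 191]
col 240 200+ [115, 115, 116, 115, 113, 106, 93, 81, 80, 86, 95, 100, 101, 101, 101, 101, 102, 101, 101, 101, 107, 132, 162, 169, 168, 168, 168, 168]
col 290 200+ [164, 176, 190, 193, 192, 185, 149, 95, 78, 84, 95, 99, 102, 102, 102, 102, 102, 101, 102, 101, 109, 154, 197, 203, 202, 202, 202, 201]
col 350 200+ [194, 193, 192, 192, 193, 186, 149, 97, 79, 84, 95, 100, 101, 102, 102, 100, 102, 101, 101, 100, 111, 154, 196, 203, 202, 201, 201, 201]
col 400 200+ [189, 189, 189, 190, 190, 181, 145, 95, 78, 86, 95, 100, 100, 101, 102, 102, 102, 102, 101, 100, 107, 133, 163, 168, 168, 168, 168, 167]
3 [[220.6, 206.9], [420.6, 206.9], [225.1, 202.3], [415.8, 202.3], [223.2, 234.8], [417.8, 234.8], [303.9, 238.2], [338.9, 238.2]]
5 [[221.7, 205.7], [419.4, 205.7], [226.2, 201.3], [414.6, 201.3], [224.3, 233.3], [416.7, 233.3], [304.1, 236.3], [338.6, 236.3]]
7 [[222.9, 204.6], [418.1, 204.6], [227.3, 200.2], [413.5, 200.2], [225.4, 231.9], [415.5, 231.8], [304.3, 234.4], [338.3, 234.4]]
9 [[224.0, 203.5], [416.9, 203.5], [228.3, 199.2], [412.4, 199.2], [226.4, 230.4], [414.4, 230.4], [304.5, 232.5], [337.9, 232.5]]
[[0.0, -0.961, -0.278, 71.229], [1.0, 0.0, 0.001, -1.517], [-0.001, -0.278, 0.961, -143.323], [0.0, 0.0, 0.0, 1.0]] 308.962852169526
```

```bash
cat > place.py <<'E'
from plan import *
import sys
OFF=np.array([-2.0,-1.4,12.7])
def pose(bdeg,xf,zf,dl=0):
    b=np.deg2rad(bdeg); a,l=axes(-0.157); up=np.array([0,0,1.])
    aW,lW=axes(YAW); O=W+119*aW-0.4*lW; O[2]=172
    y=np.cos(b)*a+np.sin(b)*up; n=np.cos(b)*up-np.sin(b)*a
    R=np.c_[l,y,-n]; C=O+xf*a+zf*up+dl*l+50*y
    return C-R@OFF,Ro.from_matrix(R)
def where():
    """estimated cassette front-low point in bay frame"""
    s=ctrl.get_state(); R=Ro.from_quat(s["ee_rot"]).as_matrix(); a,l=axes(-0.157)
    aW,lW=axes(YAW); O=W+119*aW-0.4*lW; O[2]=172
    C=s["eef_pos"]+R@OFF; y=R[:,1]; F=C-50*y-O
    print("t",round(s["time"],2),"beta",np.degrees(np.arcsin(y[2])).round(2),"xf",(F@a).round(2),"lat",(F@l).round(2),"lat far",((F+100*y)@l).round(2),"zf",F[2].round(2),"roll",np.round(R[2,0],4),"force",np.round(s["force"],1),"open",round(s["opening"],1))
if __name__=="__main__":
    where(); v=list(map(float,sys.argv[1:]));n=int(v[-1]); p,R=pose(*v[:-1]); print(p.round(1)); rows(p,R,n)
E
python3 place.py -- 30 -26 70 6 2>/dev/null || python3 - <<'E'
from place import *
where(); p,R=pose(30,-26,70); print(p); rows(p,R,6)
E
```

```text
t 14.43 beta 0.26 xf -241.09 lat 173.92 lat far 186.54 zf 63.64 roll 0.0019 force [-0.2 -0.6 -1.4] open 13.0
t 14.43 beta 0.26 xf -241.09 lat 173.92 lat far 186.54 zf 63.64 roll 0.0019 force [-0.2 -0.6 -1.4] open 13.0
[596.50257005  56.16544941 278.69852263]
n 6 turn [-0.0864, -0.0059, 0.0205]
travel [[-0.0341, 0.0297, -0.005], [-0.0335, 0.0307, -0.0021], [-0.0328, 0.0315, 0.0007], [-0.0322, 0.0319, 0.0037], [-0.0315, 0.0321, 0.0066], [-0.0308, 0.0321, 0.0096]]
```

{"name": "play_rows", "arguments": {"turn": [[-0.065,-0.0045,0.0155],[-0.065,-0.0045,0.0155],[-0.065,-0.0045,0.0155],[-0.065,-0.0045,0.0155],[-0.065,-0.0045,0.0155],[-0.065,-0.0045,0.0155],[-0.065,-0.0045,0.0155],[-0.065,-0.0045,0.0155]], "travel": [[-0.0257,0.0222,-0.006],[-0.0252,0.0228,-0.004],[-0.0248,0.0234,-0.002],[-0.0244,0.0238,0],[-0.024,0.024,0.0025],[-0.0237,0.0241,0.0045],[-0.0234,0.0241,0.006],[-0.023,0.0241,0.0075]], "grip": [255,255,255,255,255,255,255,255]}}

```text
time: 15.42
eef_pos: [595.0, 55.1, 283.0]
ee_rot: [0.735, 0.627, 0.167, 0.197]
force: [0.9, 0.6, -1.1]
opening: 13.5
gripper_force: 49.0
```

{"name": "play_rows", "arguments": {"turn": [[0,0,0],[0,0,0]], "travel": [[0,0,0],[0,0,0]], "grip": [255,255]}}

```text
time: 15.68
eef_pos: [594.4, 56.3, 283.5]
ee_rot: [0.735, 0.627, 0.166, 0.196]
force: [-0.8, -0.1, -0.9]
opening: 13.0
gripper_force: 49.0
```

```bash
python3 place.py 30 -26 35 4; python3 -c "
from place import *
print(ctrl.get_state()['joint_positions'])"
```

```text
t 15.68 beta 29.8 xf -28.19 lat -0.19 lat far -0.19 zf 74.91 roll -0.0018 force [-0.8 -0.1 -0.9] open 13.0
[596.5  56.2 243.7]
n 4 turn [-0.0009, 0.0005, 0.0]
travel [[0.0001, -0.0045, 0.0089], [0.0001, -0.0045, 0.0089], [0.0001, -0.0045, 0.0089], [0.0, -0.0045, 0.0089]]
[-0.00460389  0.03953595 -0.33523347  0.68120093 -0.07761805  1.70330817]
```

{"name": "play_rows", "arguments": {"turn": [[-0.0035,0.002,0],[0,0,0],[0,0,0],[0,0,0],[0,0,0]], "travel": [[0.0002,-0.0045,0.009],[0,-0.0045,0.009],[0,-0.0045,0.009],[0,-0.0045,0.009],[0,0,0]], "grip": [255,255,255,255,255]}}

```text
time: 16.3
eef_pos: [597.3, 55.9, 243.5]
ee_rot: [0.734, 0.627, 0.168, 0.197]
force: [-1.3, -0.1, -0.2]
opening: 13.1
gripper_force: 49.0
```

```bash
python3 place.py 30 -26 5 4
```

```text
t 16.3 beta 30.07 xf -25.12 lat -0.15 lat far -0.16 zf 34.74 roll -0.0001 force [-1.3 -0.1 -0.2] open 13.1
[596.5  56.2 213.7]
n 4 turn [0.0003, 0.0, -0.0]
travel [[0.0, -0.0039, 0.0063], [0.0, -0.0039, 0.0063], [0.0, -0.0039, 0.0063], [0.0, -0.0039, 0.0063]]
```

{"name": "play_rows", "arguments": {"turn": [[0,0,0],[0,0,0],[0,0,0],[0,0,0],[0,0,0]], "travel": [[0,-0.0039,0.0063],[0,-0.0039,0.0063],[0,-0.0039,0.0063],[0,-0.0039,0.0063],[0,0,0]], "grip": [255,255,255,255,255]}}

```text
time: 16.92
eef_pos: [596.5, 56.0, 214.2]
ee_rot: [0.734, 0.627, 0.169, 0.197]
force: [0.1, -0.2, -1.5]
opening: 13.1
gripper_force: 49.0
```

```bash
python3 place.py 25 -46 3.5 6
```

```text
t 16.93 beta 30.09 xf -25.87 lat -0.16 lat far -0.17 zf 5.4 roll -0.0001 force [ 0.1 -0.2 -1.5] open 13.1
[579.8  58.8 208.7]
n 6 turn [0.0148, 0.0, -0.0]
travel [[0.0, -0.0029, -0.0006], [0.0, -0.0029, -0.0006], [0.0, -0.0029, -0.0006], [0.0, -0.0029, -0.0005], [0.0, -0.0029, -0.0005], [0.0, -0.0029, -0.0004]]
```

{"name": "play_rows", "arguments": {"turn": [[0.015,0,0],[0.015,0,0],[0.015,0,0],[0.015,0,0],[0,0,0]], "travel": [[0,-0.003,-0.0004],[0,-0.003,-0.0004],[0,-0.003,-0.0004],[0,-0.003,-0.0004],[0,0,0]], "grip": [255,255,255,255,255]}}

```text
time: 17.55
eef_pos: [585.8, 57.7, 210.6]
ee_rot: [0.74, 0.632, 0.15, 0.176]
force: [0.3, -1.3, -0.9]
opening: 13.2
gripper_force: 49.0
```

```bash
python3 place.py 24 -46 3.5 4
```

```text
t 17.55 beta 26.7 xf -38.85 lat -0.1 lat far -0.11 zf 4.15 roll 0.0001 force [ 0.3 -1.3 -0.9] open 13.2
[580.3  58.7 208. ]
n 4 turn [0.0118, -0.0, -0.0]
travel [[0.0, -0.0015, -0.0], [0.0, -0.0015, -0.0], [0.0, -0.0015, -0.0], [0.0, -0.0015, 0.0]]
```

{"name": "play_rows", "arguments": {"turn": [[0.012,0,0],[0.012,0,0],[0.012,0,0],[0.012,0,0],[0,0,0]], "travel": [[0,-0.0015,0],[0,-0.0015,0],[0,-0.0015,0],[0,-0.0015,0],[0,0,0]], "grip": [255,255,255,255,255]}}

```text
time: 18.18
eef_pos: [580.5, 58.6, 208.0]
ee_rot: [0.744, 0.635, 0.135, 0.158]
force: [1.1, 0.3, -1.0]
opening: 12.9
gripper_force: 49.0
```

```bash
python3 place.py 10 -46 3 7
python3 - <<'E'
from place import *
import cv2
r=ctrl.read_camera("wrist"); A=r["frame"][60:330,180:580]; B=cv2.resize(A,(800,540),interpolation=cv2.INTER_CUBIC); cv2.imwrite("pics/w6.png",B[:,:,::-1])
E
```

```text
t 18.18 beta 23.95 xf -45.82 lat -0.11 lat far -0.13 zf 3.48 roll 0.0001 force [ 1.1  0.3 -1. ] open 12.9
[586.9  57.7 196.4]
n 7 turn [0.0348, -0.0, -0.0]
travel [[0.0, 0.0002, 0.0019], [0.0, 0.0002, 0.0019], [0.0, 0.0003, 0.0019], [0.0, 0.0004, 0.0018], [0.0, 0.0004, 0.0018], [0.0, 0.0005, 0.0018], [0.0, 0.0006, 0.0018]]
```

{"name": "play_rows", "arguments": {"turn": [[0.035,0,0],[0.035,0,0],[0.035,0,0],[0.035,0,0],[0.035,0,0],[0.035,0,0],[0.035,0,0],[0,0,0]], "travel": [[0,0.0002,0.0019],[0,0.0002,0.0019],[0,0.0003,0.0019],[0,0.0004,0.0018],[0,0.0004,0.0018],[0,0.0005,0.0018],[0,0.0006,0.0018],[0,0,0]], "grip": [255,255,255,255,255,255,255,255]}}

```text
time: 19.23
eef_pos: [587.3, 57.5, 196.2]
ee_rot: [0.758, 0.647, 0.056, 0.066]
force: [0.5, -0.5, -1.2]
opening: 13.0
gripper_force: 49.0
```

```bash
python3 place.py 0 -46 2 6
```

```text
t 19.23 beta 9.93 xf -45.58 lat -0.15 lat far -0.18 zf 2.8 roll 0.0 force [ 0.5 -0.5 -1.2] open 13.0
[589.8  57.2 186.7]
n 6 turn [0.0289, 0.0, -0.0001]
travel [[0.0, 0.0001, 0.0016], [0.0, 0.0002, 0.0016], [0.0, 0.0002, 0.0016], [0.0, 0.0003, 0.0016], [0.0, 0.0003, 0.0016], [0.0, 0.0004, 0.0016]]
```

{"name": "play_rows", "arguments": {"turn": [[0.029,0,0],[0.029,0,0],[0.029,0,0],[0.029,0,0],[0.029,0,0],[0.029,0,0],[0,0,0]], "travel": [[0,0.0001,0.0016],[0,0.0002,0.0016],[0,0.0002,0.0016],[0,0.0003,0.0016],[0,0.0003,0.0016],[0,0.0004,0.0016],[0,0,0]], "grip": [255,255,255,255,255,255,255]}}

```text
time: 20.1
eef_pos: [589.4, 57.2, 186.8]
ee_rot: [0.76, 0.649, -0.0, -0.0]
force: [0.3, 0.8, -1.4]
opening: 13.2
gripper_force: 49.0
```

```bash
python3 place.py 0 -46 0 4;python3 - <<'E'
from rig import ctrl
print(ctrl.get_state()["moment"])
E
```

```text
t 20.1 beta -0.01 xf -46.36 lat -0.11 lat far -0.13 zf 2.09 roll -0.0 force [ 0.3  0.8 -1.4] open 13.2
[589.8  57.2 184.7]
n 4 turn [-0.0, 0.0, -0.0]
travel [[0.0, 0.0001, 0.0005], [0.0, 0.0001, 0.0005], [0.0, 0.0001, 0.0005], [0.0, 0.0001, 0.0005]]
[-0.03290489 -0.02707314  0.00737412]
```

Flat and free of contact at an estimated 2 mm. I'll lower gently until it touches.

{"name": "play_rows", "arguments": {"turn": [[0,0,0],[0,0,0],[0,0,0],[0,0,0],[0,0,0]], "travel": [[0,0,0.0005],[0,0,0.0005],[0,0,0.0005],[0,0,0.0005],[0,0,0]], "grip": [255,255,255,255,255]}}

```text
time: 20.72
eef_pos: [589.2, 57.2, 185.0]
ee_rot: [0.76, 0.649, -0.0, -0.0]
force: [0.1, 0.3, -0.5]
opening: 13.1
gripper_force: 49.0
```

```bash
python3 -c "
from place import *
where();print(ctrl.get_state()['moment'])"
```

```text
t 20.73 beta -0.04 xf -46.61 lat -0.12 lat far -0.14 zf 0.37 roll 0.0001 force [ 0.1  0.3 -0.5] open 13.1
[ 0.00653497 -0.04607173  0.01184165]
```

{"name": "play_rows", "arguments": {"turn": [[0,0,0],[0,0,0],[0,0,0]], "travel": [[0,0,0.0005],[0,0,0.0004],[0,0,0]], "grip": [255,255,255]}}

```text
time: 21.1
eef_pos: [589.3, 57.2, 184.7]
ee_rot: [0.76, 0.649, 0.0, -0.0]
force: [-2.3, -1.1, 6.2]
opening: 12.9
gripper_force: 50.0
```

```bash
python3 -c "
from place import *
where();print(ctrl.get_state()['moment'])"
```

```text
t 21.1 beta -0.0 xf -46.54 lat -0.13 lat far -0.15 zf -0.01 roll 0.0001 force [-2.3 -1.1  6.2] open 12.9
[0.02870714 0.47648823 0.02478737]
```

Contact at the expected floor height, so it is seated. Release with a small opening, then lift straight up.

{"name": "play_rows", "arguments": {"turn": [[0,0,0],[0,0,0],[0,0,0],[0,0,0],[0,0,0],[0,0,0],[0,0,0],[0,0,0]], "travel": [[0,0,0],[0,0,0],[0,0,0],[0,0,0],[0,0,-0.01],[0,0,-0.025],[0,0,-0.04],[0,0,-0.04]], "grip": [190,175,168,168,168,168,168,168]}}

```text
time: 22.1
eef_pos: [589.1, 57.2, 301.1]
ee_rot: [0.76, 0.649, -0.0, -0.0]
force: [-0.1, -0.6, -0.1]
opening: 29.1
gripper_force: 0.0
```

{"name": "play_rows", "arguments": {"turn": [[0,0,0],[0,0,0],[0,0,0],[0,0,0]], "travel": [[0,-0.03,-0.03],[0,-0.03,-0.02],[0,0,0],[0,0,0]], "grip": [120,120,120,120]}}

```text
time: 22.6
eef_pos: [530.4, 66.5, 349.1]
ee_rot: [0.76, 0.649, -0.0, -0.0]
force: [0.5, -0.1, -0.0]
opening: 45.1
gripper_force: 0.0
```

Run:
```python
from place import *
import cv2
r=ctrl.read_camera("wrist"); t=ctrl.read_camera("scene")
A=cv2.resize(r["frame"][60:310,200:600],(800,300+0),interpolation=cv2.INTER_CUBIC)
B=cv2.resize(t["frame"][150:250,250:450],(600,300),interpolation=cv2.INTER_CUBIC)
o=np.zeros((600,800,3),np.uint8);o[:300]=A;o[300:,:600]=B
cv2.imwrite("pics/end.png",o[:,:,::-1]); print(ctrl.get_state()["eef_pos"])
```

```text
[530.482516    66.42806566 348.42796612]
```

View pics/end.png

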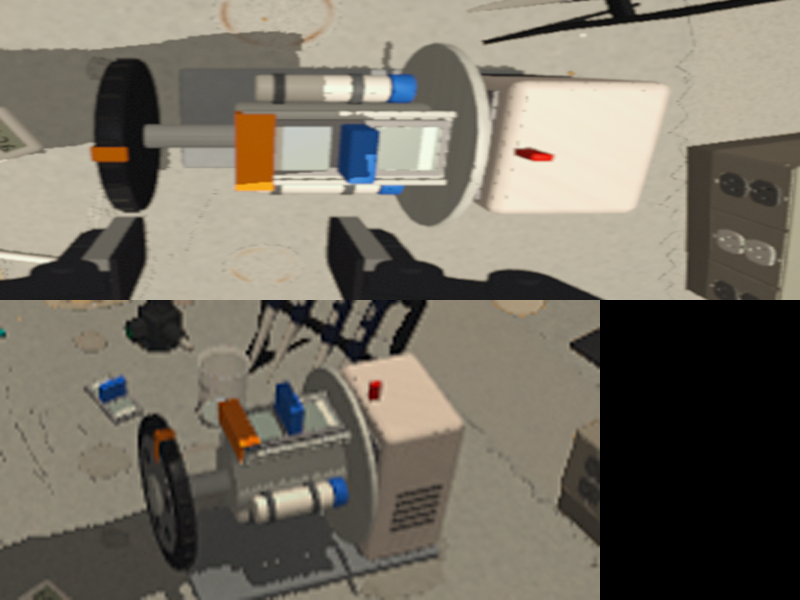

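The cassette lies flat in the bay between the side walls. Its near end is under the orange lip (255,150), its rib is at (358,152), and the mark is at the top (110,154). Handing in.

```bash
python3 -c "
from rig import ctrl
print(ctrl.hand_in())"
```

```text
the job is handed in; nothing more can be done
None
```

The hand wheel is turned with its orange mark at the top, the cassette lies flat in the bay with its near end under the lip, and the job was handed in at about 23 s without touching the beaker, flask or tip box.

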